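Find where the slide-stage carriage binds and back it off

ROBOT

A 6-joint arm with a two-finger parallel gripper is mounted at the origin on the work surface. World frame = base frame: x ahead of the robot, y to its left, z up, the work surface at z = 0. Lengths are in mm, angles in rad, forces in N, time in s.
With the tool pointing down it reaches from about 275 to 750 mm from the base axis. Payload 10.2 kg.
Tool frame: the origin (TCP) lies at the very end of the fingers, on their centre line; the grasp point (between the pads) lies 19 mm behind it; x points along the fingers, y is the direction in which the jaws open and shut, and the axes are right-handed (so a half turn about x gives the same grasp; the last joint's range is limited). The gripper opens to 85 mm and grips with 20 to 120 N. Pads are 22 mm wide; open, the fingers measure 114 mm over their backs; the gripper's body (76 mm by 85 mm) begins 54 mm behind the grasp point. The pads swing forward as they close: fully open they stand 13 mm farther back than shut.
Start: joints at [-1.412, 0.313, 1.498, -0, 1.331, -0.223], TCP at [195.598, -487.209, 231.294] pointing down, gripper open.
Joint ranges: [-2.94, 2.94], [-0.97, 2.17], [0.19, 2.56], [-1.23, 4.37], [0.02, 3.11], [-2.88, 2.88]. Speed limits (rad/s): [2.39, 2.39, 3.01, 3.14, 3.14, 3.14].

INTERFACE

Orientations are given as a unit quaternion [w, x, y, z].
In Python, from rig import ctrl, viewer, finish_job gives the robot as it stands.
- The arm moves only by the tool carry_out, never from a script. Its argument "targets" is a list of rows, each an object of numbers: "x", "y", "z": the shift along the world's x, y, z in m; "ax", "ay", "az": the turn, a rotation vector about the world's x, y, z in rad; "hand": the opening, from -1 (shut) to 1 (fully open). A call has 1 to 5 rows; each row is the pose to reach, as a shift and turn from the pose commanded when the call began; what a row does not reach only later rows make up. A row lasts 1/8 s, in which the tool goes at most 62.5 mm and 10.7 degrees, less where a joint would pass 70% of its speed; a pose out of reach is approached as far as the arm can. A call with a gripper value outside its range is refused whole. The fingers move at their own pace and stop on an object; "grip_force" is the grip in N (left out, the last holds). Time passes only in rows, so rows that repeat a pose let the fingers close. It gives the time, the measured TCP pose, the force and the opening at its end, in the units of the state.
- ctrl.sense(): the state, without advancing time (a new reading comes with each control period).
- viewer.capture(name): name is "side" or "top"; returns the picture (480x640x3 uint8, blue, green, red); there is no depth.
- viewer.camera_info(name): a dict with "fx", "fy", "cx", "cy" (pixels), "R" (3x3) and "t" (3): a world point X has camera coordinates R X + t. Camera axes: x right, y down, z forward; pixel columns grow to the right and rows downward; lengths in mm; the calibration is good to about 2 mm. A picture is of the moment at which its call begins. camera_info takes no time and is no camera call.
- finish_job(): hands the job in, once; it reports no verdict.
The state is a dict: "time_s": time; "joints": joint angles; "dq": joint speeds; "tau": joint torques, N m; "eef_pos": TCP position; "ee_rot": TCP orientation; "force": force on the tool from outside, world axes, zero at the start; "wrist_torque": the same for the moment, N m; "grip_width": opening from 0.0 (shut) to 1.0 (fully open).
Only numpy, scipy, OpenCV 4.12 (cv2) and the standard library are available. Lean on these libraries where they do the work, as an engineer would, in place of code of your own. Each camera call takes 0.05 s, during which the arm holds its last target. There are 200 camera calls.

TASK

The carriage of this microscope slide stage binds somewhere along its track. Pull the orange latch lever over towards the robot to free the carriage, slide the carriage gently along the track, pushing the red marker ahead of it, until you feel it bind, and do not force it any further; then back it off so that it stands about 15 mm clear of the marker, and let go. Leave the marker where the carriage pushed it, never touching it with the fingers, and do not disturb the other things on the desk.

Things in the scene. Friction and masses are not known exactly. Their poses are not given: they have to be found in the camera images.
- track: Grey base of the slide stage, fixed: 120 (x) x 420 (y) x 20 mm. Origin at the centre of its underside, on the desk. Its +y is the way the carriage is to be pushed (to the robot's left, give or take the stage's yaw); its -x side faces the robot. Rail tops are 32 mm above the desk; black end blocks, 42 mm high, stand at y = -200 and +200 mm.
- liner: Black strip between the rails, origin at its middle. Hidden along it is the tight spot, which cannot be seen; it starts at a carriage joint value of 0.09 to 0.20 m. Before it the running drag is 1.5 to 2 N (0.8 N more with the marker); from it on the resistance climbs by 1.5 N per mm and springs back. 4 N of bind for 0.1 s is a find (stop at some 6 N over the drag); over 15 N is forcing it.
- carriage (a joint): Travel along the track's +y, m: at 0 its centre is at the track's y = -140 mm; starts at 0 to 0.02. Aluminium plate 90 (x) x 70 (y) x 14 mm, underside 32 mm above the desk, with a blue post at its centre, 18 x 18 mm, from 46 to 102 mm above the desk: the grip. A glass slide is clipped on its far side. It stays where it is left. The shut latch stops it at about 0.03.
- post (a point): Point on the axis of the carriage's blue post, 80 mm above the desk, 22 mm below the post's top and 34 mm above the plate; axes as the track's. Fingers that close along the track's y have room on both sides and stay clear of the opened latch.
- front_edge (a point): Middle of the carriage plate's leading (+y) edge, 39 mm above the desk; axes as the track's.
- marker: Red rider bar, 60 (x) x 12 (y) x 16 mm, lying across the rails ahead (+y) of the carriage, from 32 to 48 mm above the desk; origin at the centre of its underside. The carriage's leading edge pushes it along; it drags with 0.8 N and stays where it is left. It starts 25 to 60 mm ahead of the carriage plate, before the tight spot.
- marker_face (a point): Middle of the marker's face towards the carriage, 39 mm above the desk; axes as the track's. The gap is its y in the track's frame less that of front_edge; 0 when they touch.
- latch (a joint): Angle of the orange latch lever in rad, 0 shut (lever upright, its steel tooth reaching over the track ahead of the carriage) to 1.4 (lever lying over towards the robot, the track's -x, tooth swung up). It hinges about an axis along the track's y; stiff (about 0.08 N m), it stays where it is left. Over 0.7 counts as open.
- latch_tip (a point): Centre of the 18 mm ball at the lever's top; 62 mm from the pivot; the lever's bar below is 12 (x) x 14 (y) mm. Upright it is 102 mm above the desk.
- latch_pivot (a point): Fixed hinge point of the latch, on a black block at the track's front: x = -75, y = -70 mm in the track's frame, 40 mm above the desk; axes as the track's.
- slide_box: Bystander: blue box for glass slides, 85 x 160 x 30 mm, beyond the stage. Origin at the centre of its underside.
- stain_bottle: Bystander: amber bottle, 52 mm across, 100 mm high, beyond the stage. Origin at the centre of its underside.
- sample_jar: Bystander: clear jar with yellow cap, 60 mm across, 65 mm high, beyond the stage. Origin at the centre of its underside.
- screwdriver: Bystander: screwdriver, 170 mm long, lying on the robot's side of the stage. Origin below its middle.
- mug: Bystander: white mug, 80 mm across, 90 mm high, to the left. Origin at the centre of its underside.
- mouse: Bystander: black computer mouse, 105 x 60 x 29 mm, to the right. Origin at the centre of its underside.
- petri_dish: Bystander: clear round dish, 90 mm across, 16 mm high, to the far right. Origin at the centre of its underside.

How it is judged (in metres and radians):
On the way, in this order (a step that is already met when the one before it is completed fails the run):
1. the latch lever is pulled over (more than 0.7 rad) (value of joint latch above 0.7 rad), for 0.1 s.
2. the carriage is slid into the tight spot: it binds with more than 4 N for 0.1 s, the marker pushed along at its leading edge (contact force between carriage and liner above 4 N and y of marker_face in the frame of front_edge below 0.003 m), for 0.1 s.
3. the carriage is backed off from the marker by more than 9 mm (y of marker_face in the frame of front_edge above 0.009 m), for 0.1 s.
At the end, for the whole second after the job is handed in: The latch stands open (over 0.7 rad), the carriage is at rest with its leading edge 9 to 21 mm back from the marker, and the marker is where the carriage pushed it at the tight spot (value of joint latch above 0.7 rad and y of marker_face in the frame of front_edge between 0.009 and 0.021 m and velocity of joint carriage between -0.003 and 0.003 m/s); the robot touches nothing.
It fails at once if the carriage is forced into the tight spot with more than 15 N (contact force between carriage and liner above 15 N).
It fails at once if the fingers touch the marker (contact force between the fingers and marker above 0.5 N).
It fails at once if a bystander is moved by more than 20 mm (distance of any of slide_box, stain_bottle, sample_jar, screwdriver, mug, mouse, petri_dish from where it was at the start of the episode above 0.02 m).
It also fails if it takes over 56 s, if anything falls off the work surface, if the arm or the gripper's body presses on something with over 40 N, if the wrist force passes 120 N, or if a joint passes its speed limit or range.

## Working session

There is one attempt and no reset: what is moved stays moved. The work goes in short steps, Python scripts to look and compute and a tool call to move; the robot and the scene stay as the last step left them, time stands still between calls to the robot, and variables do not carry over. Pictures are saved under pics/ and viewed, about 8 in all and at most 12, crops included, and the job is handed in when it is done.

Besides the shell and the picture viewer there is one more tool, called after ">>>" as a command line: name --argument value ..., lists and objects as JSON in quotes. carry_out: Moves the arm, as the interface text tells. Its arguments: {"type":"object","properties":{"targets":{"type":"array"},"grip_force":{"type":"number"}},"required":["targets"]}

```bash
ls; mkdir -p pics; python3 - <<'E'
from rig import ctrl, viewer
import cv2, json
for n in("side","top"):
    cv2.imwrite(f"pics/{n}0.png",viewer.capture(n)); i=viewer.camera_info(n); print(n,i)
print(ctrl.sense())
E
```

```text
pics
side {'fx': 507.8112862214497, 'fy': 507.8112862214497, 'cx': 310.23315888003964, 'cy': 240.29064122461102, 'R': array([[-0.66800364, -0.74411038, -0.00841904],
       [-0.40406049,  0.37218773, -0.83559046],
       [ 0.624905  , -0.55477566, -0.54928837]]), 't': array([427.59104125, 303.98216969, 862.51011339])}
top {'fx': 599.4020080549284, 'fy': 599.4020080549284, 'cx': 317.61439048687777, 'cy': 231.8682268684305, 'R': array([[-0.0184471 , -0.99977405,  0.01056222],
       [-0.99006005,  0.01679263, -0.13963917],
       [ 0.13943025, -0.01303317, -0.99014612]]), 't': array([  18.65603697,  626.41565034, 1385.75768093])}
{'time_s': 0.1, 'joints': array([-1.41240121e+00,  3.13375598e-01,  1.49833637e+00,  2.76738134e-05,
        1.33100909e+00, -2.23434437e-01]), 'dq': array([-1.66667677e-04, -1.39035700e-03, -3.13859586e-03,  3.06579329e-04,
        8.70364045e-04, -5.38239114e-05]), 'tau': array([ 2.27756522e-03, -4.12897539e+01, -2.60140550e+01, -1.79883241e-04,
        3.02448556e-03, -1.55699176e-06]), 'eef_pos': array([ 195.56751107, -486.97593869,  230.81105809]), 'ee_rot': array([ 0.13377781,  0.6942822 ,  0.13457468, -0.69423726]), 'force': array([-0.20453776,  0.37233202,  0.10880254]), 'wrist_torque': array([-0.00948608, -0.01808542,  0.0267009 ]), 'grip_width': 0.9986837513929516}
```

View pics/side0.png

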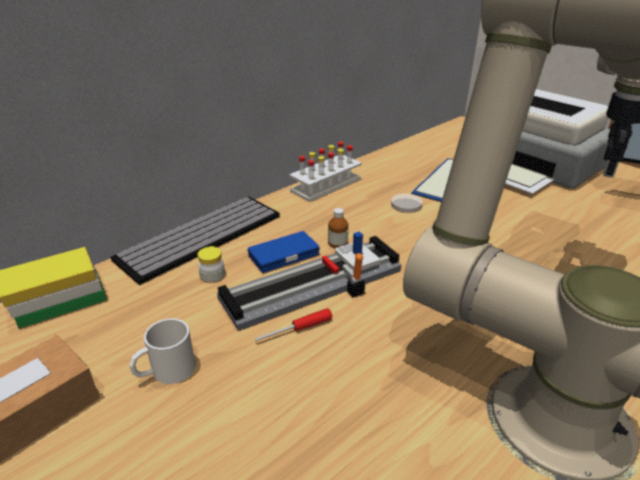

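View pics/top0.png

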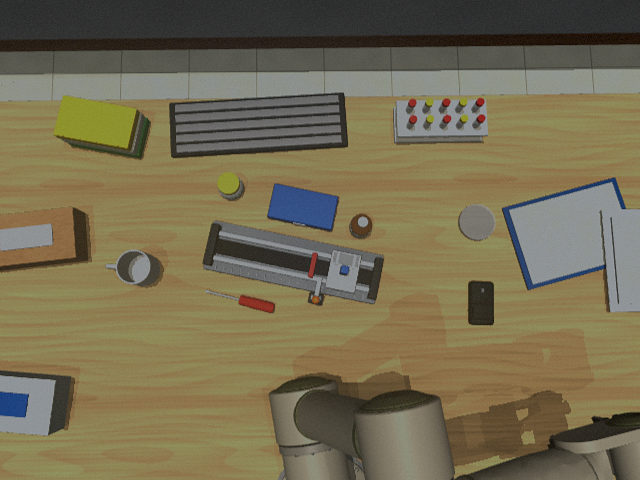

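The side view shows the stage at about (220–400, 240–320), with the post at (358,243), the lever at (358,265) and the marker at (331,264). The top view shows the stage at (205–383, 222–302), post (344,270), lever ball (316,299), marker (313,264). I'll measure these with masks and rays.

```bash
cat > h.py <<'E'
import numpy as np, cv2
from rig import ctrl, viewer
def ray(n,uv):
    i=viewer.camera_info(n); R=np.array(i["R"]); t=np.array(i["t"])
    d=R.T@np.array([(uv[0]-i["cx"])/i["fx"],(uv[1]-i["cy"])/i["fy"],1.]); return -R.T@t, d/np.linalg.norm(d)
def plane(n,uv,z):
    c,d=ray(n,uv); return c+d*(z-c[2])/d[2]
def tri(a,b):
    c1,d1=ray("top",a); c2,d2=ray("side",b)
    s=np.linalg.lstsq(np.c_[d1,-d2],c2-c1,rcond=None)[0]
    p,q=c1+s[0]*d1,c2+s[1]*d2; return (p+q)/2,np.linalg.norm(p-q)
def proj(n,X):
    i=viewer.camera_info(n); p=np.array(i["R"])@X+np.array(i["t"]); return np.array([i["fx"]*p[0]/p[2]+i["cx"],i["fy"]*p[1]/p[2]+i["cy"]])
def blobs(im,lo,hi,roi,amin=8):
    x0,y0,x1,y1=roi; m=cv2.inRange(cv2.cvtColor(im[y0:y1,x0:x1],cv2.COLOR_BGR2HSV),lo,hi)
    n,l,s,c=cv2.connectedComponentsWithStats(m)
    out=[]
    for k in range(1,n):
        if s[k,4]>=amin:
            pts=np.argwhere(l==k)[:,::-1]+[x0,y0]; out.append((pts,s[k,4],c[k]+[x0,y0],s[k,:4]+[x0,y0,0,0]))
    return sorted(out,key=lambda b:-b[1])
COL=dict(blue=((100,120,50),(125,255,255)),orange=((6,150,90),(14,255,255)),red=((0,170,60),(4,255,255)),black=((0,0,0),(180,255,45)))
ROI=dict(top=(195,210,395,312),side=(205,225,410,330))
E
python3 - <<'E'
from h import *
import cv2
for n in("top","side"):
    im=cv2.imread(f"pics/{n}0.png")
    for c in COL:
        for p,a,cc,bb in blobs(im,*COL[c],ROI[n]):
            print(n,c,a,cc.round(1),bb, cv2.minAreaRect(p.astype(np.float32)) if n=="top" else "")
    x0,y0,x1,y1=ROI[n]
t=cv2.imread("pics/top0.png")[215:311,195:395]; s=cv2.imread("pics/side0.png")[225:329,210:410]
cv2.imwrite("pics/crop0.png",np.vstack([cv2.resize(t,None,fx=3,fy=3,interpolation=2),cv2.resize(s,(600,300),interpolation=2)]))
E
```

```text
top blue 881 [305.9 216.7] [268 210  67  20] ((301.0, 219.5), (19.0, 66.0), 90.0)
top blue 53 [344.3 269.4] [341 266   8   8] ((344.5, 269.5), (7.0, 7.0), 90.0)
top orange 31 [315.1 299.5] [312 296   7   8] ((315.0, 299.5), (7.0, 6.0), 90.0)
top red 271 [256.3 303.6] [239 296  35  16] ((255.97171020507812, 303.34906005859375), (34.47749328613281, 9.203156471252441), 15.94539737701416)
top red 8 [310.6 275.5] [308 274   5   4] ((310.3235168457031, 275.7941589355469), (2.6678919792175293, 4.123105525970459), 75.96376037597656)
top black 143 [280.  258.3] [266 250  28  18] ((279.3846130371094, 258.5769348144531), (25.69120979309082, 13.924243927001953), 11.309932708740234)
top black 56 [299.9 261.8] [294 256  13  14] ((300.0882568359375, 261.85296630859375), (12.369317054748535, 11.399173736572266), 75.96376037597656)
top black 45 [306.3 266.2] [299 258  12  14] ((304.7117614746094, 264.04705810546875), (9.43647575378418, 13.232758522033691), 12.528807640075684)
top black 29 [326.1 267.3] [321 262   9  14] ((324.51922607421875, 267.9038391113281), (7.2562971115112305, 13.335897445678711
[... 1017 characters left out ...]
((215.0, 248.5), (3.0, 2.0), 90.0)
top black 8 [267.8 257. ] [266 255   5   4] ((267.4000244140625, 257.20001220703125), (4.4721360206604, 2.683281421661377), 26.56505012512207)
side blue 1571 [282.5 250.7] [249 232  69  40] 
side blue 139 [357.2 241.8] [354 232   8  21] 
side orange 135 [357.6 266.3] [354 254   8  25] 
side orange 72 [337.9 226.6] [329 225  19   5] 
side red 399 [312.2 319.2] [293 309  38  21] 
side red 128 [330.5 264.6] [323 256  16  17] 
side black 1173 [265.  291.2] [219 266 112  54] 
side black 291 [383.6 249.8] [370 237  28  26] 
side black 230 [233.9 234.9] [210 225  50  21] 
side black 208 [355.6 287.8] [347 280  18  16] 
side black 30 [340.3 264.2] [337 261   7   9]
```

View pics/crop0.png

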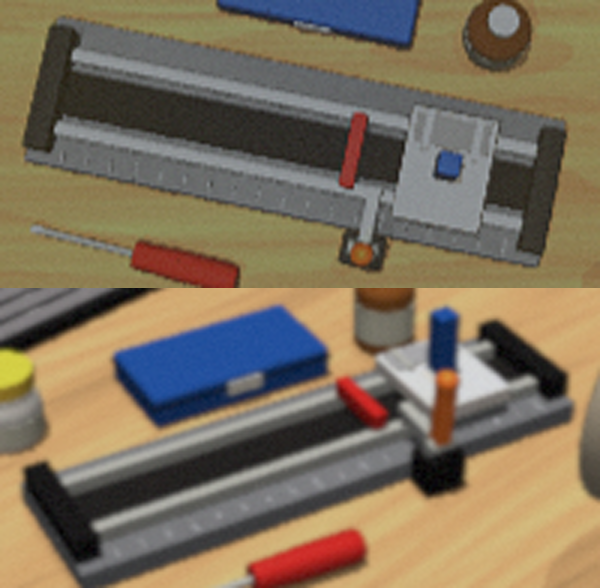

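```bash
python3 - <<'E'
from h import *
T=lambda x,y:(x/3+195-.33,y/3+215-.33); S=lambda x,y:(x/3+210-.33,(y-288)/300*104+225-.33)
P,e=tri(T(449,160),S(444,313)); print("posttop",P.round(1),e)
B,e=tri(T(361,253),S(447,379)); print("ball",B.round(1),e)
M,e=tri(T(354,150),S(361,400)); print("marker top mid",M.round(1),e)
L=plane("top",T(49,88),42); R=plane("top",T(543,190),42); d=L-R; d/=np.linalg.norm(d)
print("blocks",L.round(1),R.round(1),np.linalg.norm(L-R))
yaw=np.arctan2(-d[0],d[1]); print("yaw",yaw)
ex=np.array([np.cos(yaw),np.sin(yaw),0]); ey=np.array([-np.sin(yaw),np.cos(yaw),0])
O=(L+R)/2; O[2]=0; print("track O",O.round(1),"ex",ex.round(3),"ey",ey.round(3))
for n,X in(("post",P),("ball",B),("marker",M)): print(n,"in track",((X-O)@ex).round(1),((X-O)@ey).round(1))
for c,pts,z in(("rule corners z20",[(25,160),(540,265),(566,122),(62,17)],20),):
    print([plane("top",T(*p),z).round(0) for p in pts])
a=plane("top",T(25,160),20);b=plane("top",T(540,265),20);f=(a-b);print("yaw2",np.arctan2(-f[0],f[1]),np.linalg.norm(f))
E
```

```text
posttop [534.  -51.4 101.9] 1.8140327342544682
ball [465.6  16.8 105.4] 0.7731361867450094
marker top mid [548.4  20.7  43.8] 0.10123076568597641
blocks [602.1 261.5  42. ] [ 514.4 -127.7   42. ] 398.9252102150251
yaw -0.22157526393146945
track O [558.2  66.9   0. ] ex [ 0.976 -0.22   0.   ] ey [0.22  0.976 0.   ]
post in track 2.3 -120.7
ball in track -79.4 -69.2
marker in track 0.6 -47.2
[array([547., 284.,  20.]), array([ 456., -126.,   20.]), array([ 570., -150.,   20.]), array([662., 255.,  20.])]
yaw2 -0.21835495591205448 419.674590679719
```

```bash
cat >> h.py <<'E'
from scipy.spatial.transform import Rotation as Ro
yaw=-0.2205; O=np.array([558.2,66.9,0]); ex=np.array([np.cos(yaw),np.sin(yaw),0]); ey=np.array([-np.sin(yaw),np.cos(yaw),0])
W=lambda x,y,z:O+x*ex+y*ey+np.array([0,0,z])
def st():
    s=ctrl.sense(); p=s["eef_pos"]; return s,p,np.array([(p-O)@ex,(p-O)@ey,p[2]])
E
python3 - <<'E'
from h import *
s,p,t=st(); R=Ro.from_quat(np.roll(s["ee_rot"],-1)); print(R.as_matrix().round(3))
y=R.as_matrix()[:,1]
G=np.c_[[0,0,-1],ey,np.cross([0,0,-1],ey)]
for sg in(1,-1):
    g=np.c_[[0,0,-1],sg*ey,np.cross([0,0,-1],sg*ey)]
    print((Ro.from_matrix(g)*R.inv()).as_rotvec().round(3))
for q in((-48,-70,200),(-48,-70,80)): print((W(*q)-p).round(1), W(*q).round(1))
E
```

```text
[[-0.     0.373 -0.928]
 [ 0.001 -0.928 -0.373]
 [-1.    -0.001 -0.   ]]
[-0.000e+00 -1.000e-03  2.539e+00]
[-0.001  0.    -0.602]
[300.5 496.1 -30.8] [496.1   9.1 200. ]
[ 300.5  496.1 -150.8] [496.1   9.1  80. ]
```

>>> carry_out --targets '[{"x": 0.03, "y": 0.05, "z": 0, "az": -0.12, "hand": -1}, {"x": 0.06, "y": 0.1, "z": 0, "az": -0.24, "hand": -1}, {"x": 0.09, "y": 0.15, "z": 0, "az": -0.36, "hand": -1}, {"x": 0.12, "y": 0.2, "z": 0, "az": -0.48, "hand": -1}, {"x": 0.15, "y": 0.25, "z": 0, "az": -0.602, "hand": -1}]' --grip_force 40

```text
invalid input at $.targets[0]: expected keys x, y, z, ax, ay, az, hand
```

>>> carry_out --targets '[{"x": 0.03, "y": 0.05, "z": 0, "hand": -1}, {"x": 0.06, "y": 0.1, "z": 0, "hand": -1}, {"x": 0.09, "y": 0.15, "z": 0, "hand": -1}, {"x": 0.12, "y": 0.2, "z": -0.01, "hand": -1}, {"x": 0.15, "y": 0.246, "z": -0.03, "hand": -1}]'

```text
invalid input at $.targets[0]: expected keys x, y, z, ax, ay, az, hand
```

>>> carry_out --targets '[{"z": 0, "hand": -1}, {"z": 0, "hand": -1}, {"z": -0.03, "hand": -1}, {"z": -0.05, "hand": -1}, {"z": -0.05, "hand": -1}]'

```text
invalid input at $.targets[0]: expected keys x, y, z, ax, ay, az, hand
```

```bash
python3 - <<'E'
from h import *
s,p,t=st(); print(s["time_s"],p.round(1),t.round(1),s["force"].round(2),s["grip_width"])
R=Ro.from_quat(np.roll(s["ee_rot"],-1)).as_matrix(); print(R.round(3), np.degrees(np.arctan2(*(R[:,1]@ex,R[:,1]@ey))))
t=viewer.capture("top")[215:311,195:395]; q=viewer.capture("side")[225:329,210:410]
cv2.imwrite("pics/crop1.png",np.vstack([cv2.resize(t,None,fx=3,fy=3,interpolation=2),cv2.resize(q,(600,300),interpolation=2)]))
E
```

```text
0.1 [ 195.6 -487.   230.8] [-232.7 -619.8  230.8] [-0.2   0.37  0.11] 0.9986837513929516
[[-0.     0.373 -0.928]
 [ 0.001 -0.928 -0.373]
 [-1.    -0.001 -0.   ]] 145.48942763896088
```

View pics/crop1.png

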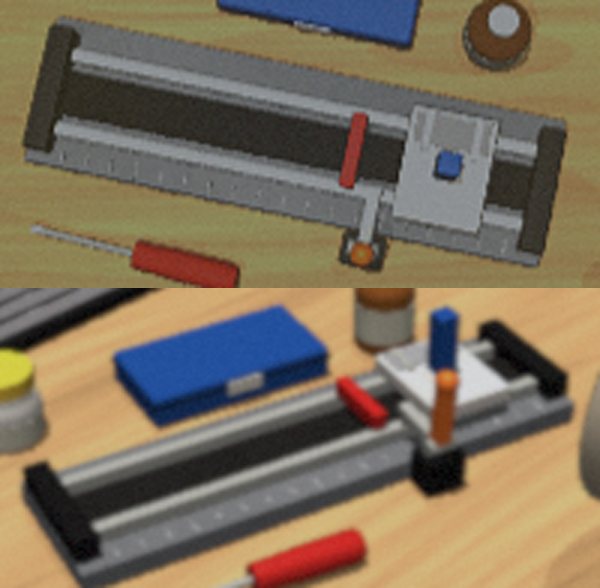

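The calls were refused because every key has to be present, so nothing moved and the picture is unchanged. I'll resend with full rows.

>>> carry_out --targets '[{"x": 0.03, "y": 0.05, "z": 0, "ax": 0, "ay": 0, "az": -0.12, "hand": -1}, {"x": 0.06, "y": 0.1, "z": 0, "ax": 0, "ay": 0, "az": -0.24, "hand": -1}, {"x": 0.09, "y": 0.15, "z": 0, "ax": 0, "ay": 0, "az": -0.36, "hand": -1}, {"x": 0.12, "y": 0.2, "z": 0, "ax": 0, "ay": 0, "az": -0.48, "hand": -1}, {"x": 0.15, "y": 0.25, "z": 0, "ax": 0, "ay": 0, "az": -0.602, "hand": -1}]' --grip_force 40

```text
time_s: 0.82
eef_pos: [346.2, -235.5, 231.4]
ee_rot: [-0.079, 0.703, -0.079, -0.703]
force: [0.7, -0.7, 0.4]
grip_width: 0.001
```

>>> carry_out --targets '[{"x": 0.03, "y": 0.05, "z": 0, "ax": 0, "ay": 0, "az": 0, "hand": -1}, {"x": 0.06, "y": 0.1, "z": 0, "ax": 0, "ay": 0, "az": 0, "hand": -1}, {"x": 0.09, "y": 0.15, "z": 0, "ax": 0, "ay": 0, "az": 0, "hand": -1}, {"x": 0.12, "y": 0.2, "z": -0.01, "ax": 0, "ay": 0, "az": 0, "hand": -1}, {"x": 0.15, "y": 0.246, "z": -0.03, "ax": 0, "ay": 0, "az": 0, "hand": -1}]'

```text
time_s: 1.45
eef_pos: [496.7, 10.7, 201.5]
ee_rot: [-0.077, 0.704, -0.078, -0.702]
force: [0.1, -1.1, -0.4]
grip_width: 0.005
```

>>> carry_out --targets '[{"x": 0, "y": 0, "z": 0, "ax": 0, "ay": 0, "az": 0, "hand": -1}, {"x": 0, "y": 0, "z": 0, "ax": 0, "ay": 0, "az": 0, "hand": -1}, {"x": 0, "y": 0, "z": -0.03, "ax": 0, "ay": 0, "az": 0, "hand": -1}, {"x": 0, "y": 0, "z": -0.05, "ax": 0, "ay": 0, "az": 0, "hand": -1}, {"x": 0, "y": 0, "z": -0.05, "ax": 0, "ay": 0, "az": 0, "hand": -1}]'

```text
time_s: 2.08
eef_pos: [494.9, 7.7, 151.0]
ee_rot: [0.078, -0.702, 0.078, 0.703]
force: [-0.2, -0.2, -0.1]
grip_width: 0.002
```

```bash
python3 - <<'E'
from h import *
s,p,t=st(); print(s["time_s"],p.round(1),t.round(1),s["force"].round(2),s["grip_width"])
R=Ro.from_quat(np.roll(s["ee_rot"],-1)).as_matrix(); print(R.round(3))
for q in((-48,-70,80),(-76,-70,79),(-92,-70,71),(-103,-70,62)): print((W(*q)-p).round(1), W(*q).round(1))
q=viewer.capture("side")[185:345,190:430]
cv2.imwrite("pics/crop1b.png",cv2.resize(q,None,fx=3,fy=3,interpolation=2))
E
```

```text
2.075 [494.9   7.7 151. ] [-48.8 -71.6 151. ] [-0.23 -0.17 -0.15] 0.0023465913281149886
[[-0.002 -0.22  -0.975]
 [ 0.    -0.975  0.22 ]
 [-1.     0.     0.002]]
[  1.2   1.4 -71. ] [496.1   9.1  80. ]
[-26.1   7.5 -72. ] [468.7  15.2  79. ]
[-41.8  11.  -80. ] [453.1  18.7  71. ]
[-52.5  13.5 -89. ] [442.4  21.1  62. ]
```

View pics/crop1b.png

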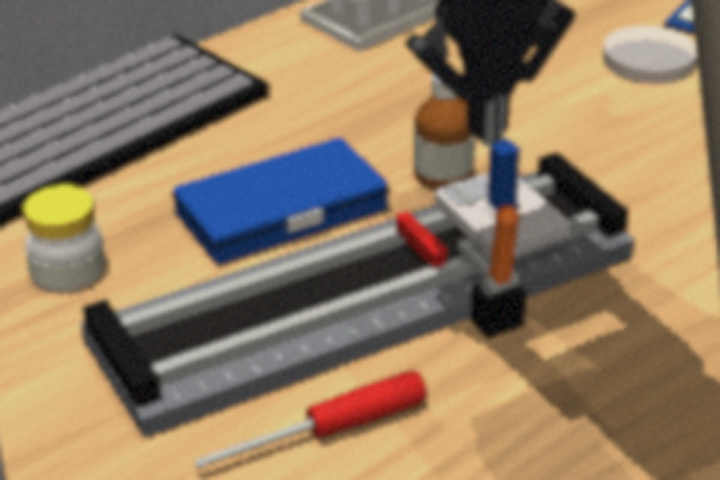

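The closed gripper is above and beyond the lever (fingertips at about (485,130) in the crop) and clear of the post. Next I descend and sweep the lever towards the robot.

>>> carry_out --targets '[{"x": 0.002, "y": 0.001, "z": -0.035, "ax": 0, "ay": 0, "az": 0, "hand": -1}, {"x": 0.002, "y": 0.001, "z": -0.07, "ax": 0, "ay": 0, "az": 0, "hand": -1}, {"x": 0.002, "y": 0.001, "z": -0.07, "ax": 0, "ay": 0, "az": 0, "hand": -1}, {"x": -0.006, "y": 0.003, "z": -0.071, "ax": 0, "ay": 0, "az": 0, "hand": -1}, {"x": -0.015, "y": 0.005, "z": -0.071, "ax": 0, "ay": 0, "az": 0, "hand": -1}]'

```text
time_s: 2.75
eef_pos: [480.9, 13.7, 81.8]
ee_rot: [-0.078, 0.704, -0.078, -0.702]
force: [1.6, -0.2, 1.8]
grip_width: 0.003
```

>>> carry_out --targets '[{"x": -0.009, "y": 0.002, "z": -0.001, "ax": 0, "ay": 0, "az": 0, "hand": -1}, {"x": -0.018, "y": 0.004, "z": -0.003, "ax": 0, "ay": 0, "az": 0, "hand": -1}, {"x": -0.026, "y": 0.006, "z": -0.008, "ax": 0, "ay": 0, "az": 0, "hand": -1}, {"x": -0.032, "y": 0.007, "z": -0.013, "ax": 0, "ay": 0, "az": 0, "hand": -1}, {"x": -0.037, "y": 0.0085, "z": -0.018, "ax": 0, "ay": 0, "az": 0, "hand": -1}]'

```text
time_s: 3.38
eef_pos: [443.3, 22.3, 61.9]
ee_rot: [-0.078, 0.703, -0.078, -0.703]
force: [0.8, -0.2, 0.3]
grip_width: -0.001
```

```bash
python3 - <<'E'
from h import *
s,p,t=st(); print(s["time_s"],p.round(1),t.round(1),s["force"].round(2),s["grip_width"])
q=viewer.capture("side")[185:345,190:430]
cv2.imwrite("pics/crop2.png",cv2.resize(q,None,fx=3,fy=3,interpolation=2))
E
```

```text
3.375 [443.3  22.3  61.9] [-102.4  -68.6   61.9] [ 0.84 -0.23  0.3 ] -0.0006276465864998977
```

View pics/crop2.png

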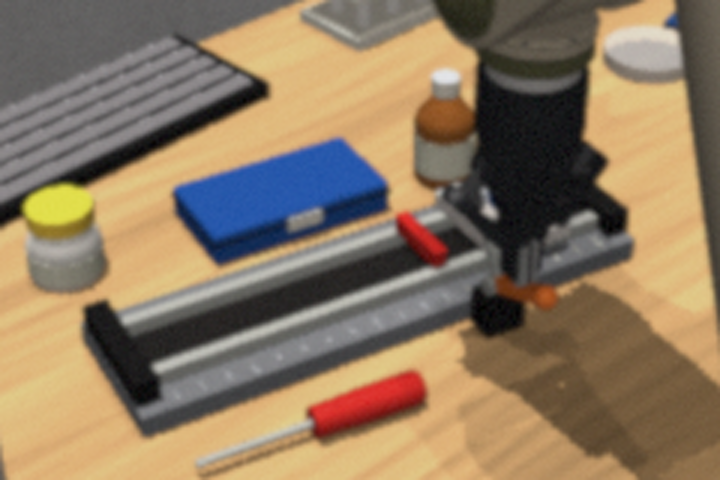

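The lever (orange, ball at (545,297)) lies well over towards the robot. Lift off, then go over the post with the hand open.

>>> carry_out --targets '[{"x": 0, "y": 0, "z": 0.04, "ax": 0, "ay": 0, "az": 0, "hand": -1}, {"x": 0, "y": 0, "z": 0.09, "ax": 0, "ay": 0, "az": 0, "hand": -1}, {"x": 0.01, "y": -0.01, "z": 0.12, "ax": 0, "ay": 0, "az": 0, "hand": 1}, {"x": 0.045, "y": -0.04, "z": 0.12, "ax": 0, "ay": 0, "az": 0, "hand": 1}, {"x": 0.089, "y": -0.073, "z": 0.12, "ax": 0, "ay": 0, "az": 0, "hand": 1}]'

```text
time_s: 4.05
eef_pos: [533.1, -51.2, 182.4]
ee_rot: [0.078, -0.703, 0.077, 0.703]
force: [-0.4, -0.2, 0.1]
grip_width: 0.633
```

>>> carry_out --targets '[{"x": 0, "y": 0, "z": 0, "ax": 0, "ay": 0, "az": 0, "hand": 1}, {"x": 0, "y": 0, "z": 0, "ax": 0, "ay": 0, "az": 0, "hand": 1}, {"x": 0, "y": 0, "z": 0, "ax": 0, "ay": 0, "az": 0, "hand": 1}]'

```text
time_s: 4.42
eef_pos: [531.9, -49.9, 182.3]
ee_rot: [0.077, -0.703, 0.077, 0.703]
force: [-0.5, -0.2, -0.9]
grip_width: 0.999
```

```bash
python3 - <<'E'
from h import *
s,p,t=st(); print(s["time_s"],p.round(1),t.round(1),s["force"].round(2),s["grip_width"])
print("to post",(W(1,-120.7,64)-p).round(1))
a=viewer.capture("side"); im=viewer.capture("top")
cv2.imwrite("pics/s3.png",a); cv2.imwrite("pics/t3.png",im)
for n,i in(("side",a),("top",im)):
  for c in("blue","orange","red"):
    print(n,c,[(b[1],b[2].round(1),b[3]) for b in blobs(i,*COL[c],ROI[n])])
cv2.imwrite("pics/crop3.png",cv2.resize(np.vstack([im[210:320,190:400],a[220:320,200:410]]),None,fx=2.8,fy=2.8,interpolation=2))
E
```

```text
4.425 [531.9 -49.9 182.3] [-1.000e-01 -1.198e+02  1.823e+02] [-0.54 -0.19 -0.9 ] 0.9989222336924994
to post [   0.9   -1.2 -118.3]
side blue [(np.int32(1572), array([282.4, 250.7]), array([249, 232,  69,  40])), (np.int32(152), array([357.3, 243.4]), array([354, 233,   8,  22]))]
side orange [(np.int32(149), array([365.9, 282.2]), array([356, 277,  20,  12])), (np.int32(81), array([338.1, 226.8]), array([329, 225,  19,   6]))]
side red [(np.int32(403), array([312.3, 319.2]), array([293, 309,  38,  21])), (np.int32(137), array([330.4, 264.8]), array([323, 256,  16,  17]))]
top blue [(np.int32(812), array([303.8, 216.1]), array([268, 210,  67,  18]))]
top orange []
top red [(np.int32(280), array([256.7, 303.8]), array([239, 296,  35,  16])), (np.int32(15), array([311.1, 266.9]), array([309, 264,   5,   7]))]
```

View pics/crop3.png

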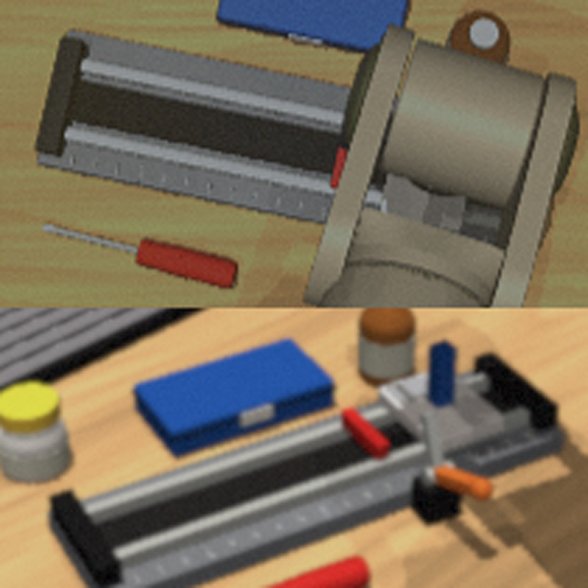

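The lever lies over with its tooth swung up, and the post and marker haven't moved. Next I descend and grip the post.

>>> carry_out --targets '[{"x": 0.001, "y": -0.001, "z": -0.045, "ax": 0, "ay": 0, "az": 0, "hand": 1}, {"x": 0.001, "y": -0.001, "z": -0.09, "ax": 0, "ay": 0, "az": 0, "hand": 1}, {"x": 0.001, "y": -0.001, "z": -0.118, "ax": 0, "ay": 0, "az": 0, "hand": 1}, {"x": 0.001, "y": -0.001, "z": -0.118, "ax": 0, "ay": 0, "az": 0, "hand": -0.2}, {"x": 0.001, "y": -0.001, "z": -0.118, "ax": 0, "ay": 0, "az": 0, "hand": -0.5}]' --grip_force 20

```text
time_s: 5.15
eef_pos: [534.2, -51.7, 65.7]
ee_rot: [-0.077, 0.704, -0.078, -0.702]
force: [0.6, 0.5, 0.2]
grip_width: 0.606
```

>>> carry_out --targets '[{"x": 0, "y": 0, "z": 0, "ax": 0, "ay": 0, "az": 0, "hand": -1}, {"x": 0, "y": 0, "z": 0, "ax": 0, "ay": 0, "az": 0, "hand": -1}, {"x": 0, "y": 0, "z": 0, "ax": 0, "ay": 0, "az": 0, "hand": -1}]'

```text
time_s: 5.52
eef_pos: [534.1, -51.9, 65.4]
ee_rot: [-0.078, 0.703, -0.078, -0.702]
force: [-1.6, 0.4, 7.0]
grip_width: 0.208
```

```bash
python3 - <<'E'
from h import *
s,p,t=st(); print(s["time_s"],p.round(1),t.round(1),s["force"].round(2),s["force"]@ey,s["wrist_torque"].round(2),s["grip_width"])
E
```

```text
5.525 [534.1 -51.9  65.4] [   2.4 -121.2   65.4] [-1.58  0.44  7.01] 0.07893770399472654 [ 0.09  0.25 -0.03] 0.20751109914626728
```

The gripper is on the post: the opening of 0.21 × 85 comes to about 18 mm. Now I slide the free part, well short of the earliest tight spot (joint 0.019 → about 0.08).

>>> carry_out --targets '[{"x": 0.0013, "y": 0.006, "z": 0, "ax": 0, "ay": 0, "az": 0, "hand": -1}, {"x": 0.0027, "y": 0.012, "z": 0, "ax": 0, "ay": 0, "az": 0, "hand": -1}, {"x": 0.004, "y": 0.018, "z": 0, "ax": 0, "ay": 0, "az": 0, "hand": -1}, {"x": 0.0053, "y": 0.024, "z": 0, "ax": 0, "ay": 0, "az": 0, "hand": -1}, {"x": 0.0067, "y": 0.03, "z": 0, "ax": 0, "ay": 0, "az": 0, "hand": -1}]' --grip_force 40

```text
time_s: 6.15
eef_pos: [540.8, -21.9, 65.4]
ee_rot: [-0.077, 0.703, -0.078, -0.702]
force: [-2.3, -1.2, 7.0]
grip_width: 0.205
```

```bash
cat > q.py <<'E'
from h import *
s,p,t=st(); print("t",s["time_s"],"track",t.round(1),"Fx,Fy track",(s["force"]@ex).round(2),(s["force"]@ey).round(2),"Fz",s["force"][2].round(2),"w",s["grip_width"].round(3),"joint~",(t[1]+140).round(1))
E
python3 q.py
```

```text
Traceback (most recent call last):
  File "q.py", line 2, in <module>
    s,p,t=st(); print("t",s["time_s"],"track",t.round(1),"Fx,Fy track",(s["force"]@ex).round(2),(s["force"]@ey).round(2),"Fz",s["force"][2].round(2),"w",s["grip_width"].round(3),"joint~",(t[1]+140).round(1))
                                                                                                                                                         ^^^^^^^^^^^^^^^^^^^^^
AttributeError: 'float' object has no attribute 'round'
```

>>> carry_out --targets '[{"x": 0.0013, "y": 0.006, "z": 0, "ax": 0, "ay": 0, "az": 0, "hand": -1}, {"x": 0.0027, "y": 0.012, "z": 0, "ax": 0, "ay": 0, "az": 0, "hand": -1}, {"x": 0.004, "y": 0.018, "z": 0, "ax": 0, "ay": 0, "az": 0, "hand": -1}, {"x": 0.0053, "y": 0.024, "z": 0, "ax": 0, "ay": 0, "az": 0, "hand": -1}, {"x": 0.0067, "y": 0.03, "z": 0, "ax": 0, "ay": 0, "az": 0, "hand": -1}]'

```text
time_s: 6.78
eef_pos: [547.6, 8.0, 65.4]
ee_rot: [-0.077, 0.703, -0.078, -0.702]
force: [-1.7, -2.7, 6.9]
grip_width: 0.2
```

```bash
sed -i 's/"w",s\["grip_width"\].round(3)/"w",s["grip_width"]/' q.py; python3 q.py
```

```text
t 6.775 track [  2.5 -59.8  65.4] Fx,Fy track -1.04 -2.97 Fz 6.92 w 0.19991340551497688 joint~ 80.2
```

>>> carry_out --targets '[{"x": 0.0005, "y": 0.0022, "z": 0, "ax": 0, "ay": 0, "az": 0, "hand": -1}, {"x": 0.001, "y": 0.0044, "z": 0, "ax": 0, "ay": 0, "az": 0, "hand": -1}, {"x": 0.0015, "y": 0.0066, "z": 0, "ax": 0, "ay": 0, "az": 0, "hand": -1}, {"x": 0.002, "y": 0.0088, "z": 0, "ax": 0, "ay": 0, "az": 0, "hand": -1}, {"x": 0.0025, "y": 0.011, "z": 0, "ax": 0, "ay": 0, "az": 0, "hand": -1}]'

```text
time_s: 7.4
eef_pos: [550.1, 18.9, 65.4]
ee_rot: [-0.077, 0.704, -0.078, -0.702]
force: [-0.6, -2.2, 7.1]
grip_width: 0.208
```

Joint is at about 91 mm and the drag is normal (about 2.3 N). From here I'll take 6 mm steps, reading the force after each one.

>>> carry_out --targets '[{"x": 0.0003, "y": 0.0012, "z": 0, "ax": 0, "ay": 0, "az": 0, "hand": -1}, {"x": 0.0005, "y": 0.0024, "z": 0, "ax": 0, "ay": 0, "az": 0, "hand": -1}, {"x": 0.0008, "y": 0.0036, "z": 0, "ax": 0, "ay": 0, "az": 0, "hand": -1}, {"x": 0.0011, "y": 0.0048, "z": 0, "ax": 0, "ay": 0, "az": 0, "hand": -1}, {"x": 0.0013, "y": 0.006, "z": 0, "ax": 0, "ay": 0, "az": 0, "hand": -1}]'

```text
time_s: 8.02
eef_pos: [551.4, 24.9, 65.4]
ee_rot: [-0.077, 0.704, -0.078, -0.702]
force: [-1.5, -3.0, 6.7]
grip_width: 0.203
```

>>> carry_out --targets '[{"x": 0.0003, "y": 0.0012, "z": 0, "ax": 0, "ay": 0, "az": 0, "hand": -1}, {"x": 0.0005, "y": 0.0024, "z": 0, "ax": 0, "ay": 0, "az": 0, "hand": -1}, {"x": 0.0008, "y": 0.0036, "z": 0, "ax": 0, "ay": 0, "az": 0, "hand": -1}, {"x": 0.0011, "y": 0.0048, "z": 0, "ax": 0, "ay": 0, "az": 0, "hand": -1}, {"x": 0.0013, "y": 0.006, "z": 0, "ax": 0, "ay": 0, "az": 0, "hand": -1}]'

```text
time_s: 8.65
eef_pos: [552.8, 30.9, 65.4]
ee_rot: [-0.077, 0.704, -0.078, -0.702]
force: [-0.5, -2.8, 6.0]
grip_width: 0.203
```

>>> carry_out --targets '[{"x": 0.0003, "y": 0.0012, "z": 0, "ax": 0, "ay": 0, "az": 0, "hand": -1}, {"x": 0.0005, "y": 0.0024, "z": 0, "ax": 0, "ay": 0, "az": 0, "hand": -1}, {"x": 0.0008, "y": 0.0036, "z": 0, "ax": 0, "ay": 0, "az": 0, "hand": -1}, {"x": 0.0011, "y": 0.0048, "z": 0, "ax": 0, "ay": 0, "az": 0, "hand": -1}, {"x": 0.0013, "y": 0.006, "z": 0, "ax": 0, "ay": 0, "az": 0, "hand": -1}]'

```text
time_s: 9.28
eef_pos: [554.1, 36.8, 65.4]
ee_rot: [-0.077, 0.704, -0.078, -0.702]
force: [0.7, -2.5, 5.5]
grip_width: 0.202
```

>>> carry_out --targets '[{"x": 0.0003, "y": 0.0012, "z": 0, "ax": 0, "ay": 0, "az": 0, "hand": -1}, {"x": 0.0005, "y": 0.0024, "z": 0, "ax": 0, "ay": 0, "az": 0, "hand": -1}, {"x": 0.0008, "y": 0.0036, "z": 0, "ax": 0, "ay": 0, "az": 0, "hand": -1}, {"x": 0.0011, "y": 0.0048, "z": 0, "ax": 0, "ay": 0, "az": 0, "hand": -1}, {"x": 0.0013, "y": 0.006, "z": 0, "ax": 0, "ay": 0, "az": 0, "hand": -1}]'

```text
time_s: 9.9
eef_pos: [555.5, 42.8, 65.4]
ee_rot: [-0.078, 0.704, -0.078, -0.702]
force: [-0.7, -2.0, 6.5]
grip_width: 0.205
```

>>> carry_out --targets '[{"x": 0.0003, "y": 0.0012, "z": 0, "ax": 0, "ay": 0, "az": 0, "hand": -1}, {"x": 0.0005, "y": 0.0024, "z": 0, "ax": 0, "ay": 0, "az": 0, "hand": -1}, {"x": 0.0008, "y": 0.0036, "z": 0, "ax": 0, "ay": 0, "az": 0, "hand": -1}, {"x": 0.0011, "y": 0.0048, "z": 0, "ax": 0, "ay": 0, "az": 0, "hand": -1}, {"x": 0.0013, "y": 0.006, "z": 0, "ax": 0, "ay": 0, "az": 0, "hand": -1}]'

```text
time_s: 10.52
eef_pos: [556.8, 48.8, 65.4]
ee_rot: [-0.078, 0.704, -0.078, -0.702]
force: [0.7, -2.6, 5.5]
grip_width: 0.205
```

>>> carry_out --targets '[{"x": 0.0003, "y": 0.0012, "z": 0, "ax": 0, "ay": 0, "az": 0, "hand": -1}, {"x": 0.0005, "y": 0.0024, "z": 0, "ax": 0, "ay": 0, "az": 0, "hand": -1}, {"x": 0.0008, "y": 0.0036, "z": 0, "ax": 0, "ay": 0, "az": 0, "hand": -1}, {"x": 0.0011, "y": 0.0048, "z": 0, "ax": 0, "ay": 0, "az": 0, "hand": -1}, {"x": 0.0013, "y": 0.006, "z": 0, "ax": 0, "ay": 0, "az": 0, "hand": -1}]'

```text
time_s: 11.15
eef_pos: [558.2, 54.6, 65.4]
ee_rot: [-0.077, 0.704, -0.078, -0.702]
force: [-0.6, -4.4, 5.7]
grip_width: 0.203
```

The force has risen by about 2 N, so this is probably the start of the bind. I'll do half a step and hold.

>>> carry_out --targets '[{"x": 0.0002, "y": 0.001, "z": 0, "ax": 0, "ay": 0, "az": 0, "hand": -1}, {"x": 0.0004, "y": 0.002, "z": 0, "ax": 0, "ay": 0, "az": 0, "hand": -1}, {"x": 0.0006, "y": 0.0027, "z": 0, "ax": 0, "ay": 0, "az": 0, "hand": -1}, {"x": 0.0006, "y": 0.0027, "z": 0, "ax": 0, "ay": 0, "az": 0, "hand": -1}]'

```text
time_s: 11.65
eef_pos: [558.7, 56.9, 65.4]
ee_rot: [-0.077, 0.704, -0.078, -0.702]
force: [-0.2, -7.1, 6.0]
grip_width: 0.204
```

```bash
python3 q.py
```

```text
t 11.65 track [ 2.6 -9.7 65.4] Fx,Fy track 1.37 -7.02 Fz 6.0 w 0.2037160427875662 joint~ 130.3
```

>>> carry_out --targets '[{"x": 0.0001, "y": 0.0006, "z": 0, "ax": 0, "ay": 0, "az": 0, "hand": -1}, {"x": 0.0003, "y": 0.0013, "z": 0, "ax": 0, "ay": 0, "az": 0, "hand": -1}, {"x": 0.0003, "y": 0.0013, "z": 0, "ax": 0, "ay": 0, "az": 0, "hand": -1}, {"x": 0.0003, "y": 0.0013, "z": 0, "ax": 0, "ay": 0, "az": 0, "hand": -1}]'

```text
time_s: 12.15
eef_pos: [558.9, 57.9, 65.4]
ee_rot: [-0.077, 0.704, -0.078, -0.702]
force: [-1.0, -8.3, 6.8]
grip_width: 0.202
```

```bash
python3 q.py
```

```text
t 12.15 track [ 2.7 -8.7 65.4] Fx,Fy track 0.82 -8.27 Fz 6.77 w 0.20227377318132192 joint~ 131.3
```

The bind is about 5.8 N over the drag and was held for 0.25 s, so I stop pushing here. Now I back off about 15 mm.

>>> carry_out --targets '[{"x": -0.0008, "y": -0.0035, "z": 0, "ax": 0, "ay": 0, "az": 0, "hand": -1}, {"x": -0.0016, "y": -0.0075, "z": 0, "ax": 0, "ay": 0, "az": 0, "hand": -1}, {"x": -0.0026, "y": -0.0115, "z": 0, "ax": 0, "ay": 0, "az": 0, "hand": -1}, {"x": -0.0034, "y": -0.0152, "z": 0, "ax": 0, "ay": 0, "az": 0, "hand": -1}, {"x": -0.0034, "y": -0.0152, "z": 0, "ax": 0, "ay": 0, "az": 0, "hand": -1}]'

```text
time_s: 12.78
eef_pos: [555.7, 43.7, 65.4]
ee_rot: [-0.078, 0.704, -0.078, -0.702]
force: [0.4, -0.5, 5.9]
grip_width: 0.203
```

```bash
python3 q.py; python3 - <<'E'
from h import *
a=viewer.capture("side"); cv2.imwrite("pics/s4.png",a)
cv2.imwrite("pics/crop4.png",cv2.resize(a[220:330,200:410],None,fx=3.8,fy=3.8,interpolation=2))
E
```

```text
t 12.775 track [  2.6 -23.2  65.4] Fx,Fy track 0.47 -0.4 Fz 5.89 w 0.20319541674147887 joint~ 116.8
```

View pics/crop4.png

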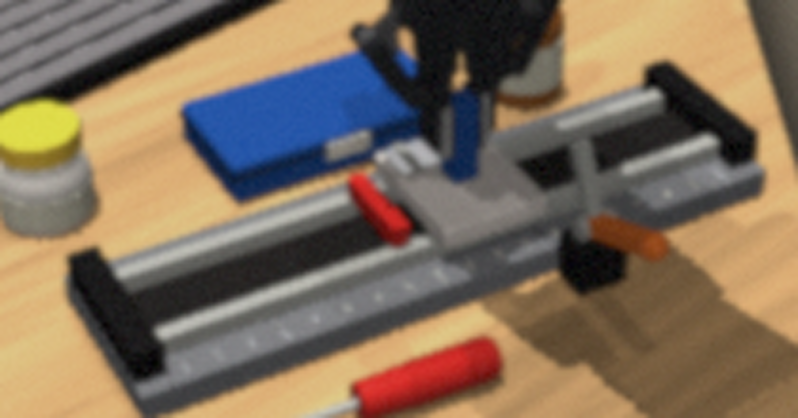

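The carriage has backed off and the red marker stands ahead of it, with the latch still over. I release with a part opening and lift clear.

>>> carry_out --targets '[{"x": 0, "y": 0, "z": 0, "ax": 0, "ay": 0, "az": 0, "hand": -0.3}, {"x": 0, "y": 0, "z": 0, "ax": 0, "ay": 0, "az": 0, "hand": 0}, {"x": 0, "y": 0, "z": 0, "ax": 0, "ay": 0, "az": 0, "hand": 0}, {"x": 0, "y": 0, "z": 0.03, "ax": 0, "ay": 0, "az": 0, "hand": 0}, {"x": 0, "y": 0, "z": 0.08, "ax": 0, "ay": 0, "az": 0, "hand": 0}]'

```text
time_s: 13.45
eef_pos: [553.9, 44.2, 143.9]
ee_rot: [0.078, -0.701, 0.078, 0.704]
force: [2.0, 0.2, 1.2]
grip_width: 0.5
```

>>> carry_out --targets '[{"x": -0.0, "y": -0.0, "z": 0.06, "ax": 0, "ay": 0, "az": 0, "hand": 0}, {"x": -0.03, "y": -0.05, "z": 0.08, "ax": 0, "ay": 0, "az": 0, "hand": 0}, {"x": -0.06, "y": -0.1, "z": 0.08, "ax": 0, "ay": 0, "az": 0, "hand": 0}, {"x": -0.09, "y": -0.15, "z": 0.08, "ax": 0, "ay": 0, "az": 0, "hand": 0}, {"x": -0.12, "y": -0.2, "z": 0.08, "ax": 0, "ay": 0, "az": 0, "hand": 0}]'

```text
time_s: 14.08
eef_pos: [433.6, -157.2, 224.4]
ee_rot: [-0.078, 0.703, -0.078, -0.703]
force: [-0.1, -0.5, -0.2]
grip_width: 0.5
```

>>> carry_out --targets '[{"x": -0.03, "y": -0.05, "z": 0, "ax": 0, "ay": 0, "az": 0, "hand": 0}, {"x": -0.06, "y": -0.1, "z": 0, "ax": 0, "ay": 0, "az": 0, "hand": 0}, {"x": -0.06, "y": -0.1, "z": 0, "ax": 0, "ay": 0, "az": 0, "hand": 0}]'

```text
time_s: 14.45
eef_pos: [373.1, -258.5, 224.2]
ee_rot: [0.08, -0.703, 0.08, 0.703]
force: [0.5, 0.4, -0.2]
grip_width: 0.5
```

```bash
python3 q.py; python3 - <<'E'
from h import *
a=viewer.capture("side"); im=viewer.capture("top"); cv2.imwrite("pics/s5.png",a); cv2.imwrite("pics/t5.png",im)
cv2.imwrite("pics/crop5.png",np.vstack([cv2.resize(im[225:300,215:335],(720,450),interpolation=2)]))
for c in("blue","red","orange"): print(c,[(b[1],b[2].round(1),b[3]) for b in blobs(im,*COL[c],ROI["top"])],[(b[1],b[2].round(1),b[3]) for b in blobs(a,*COL[c],ROI["side"])])
E
```

```text
t 14.45 track [-109.4 -358.   224.2] Fx,Fy track 0.37 0.54 Fz -0.18 w 0.49969042674935993 joint~ -218.0
blue [(np.int32(878), array([305.9, 216.7]), array([268, 210,  67,  20])), (np.int32(52), array([301.8, 260.5]), array([298, 257,   8,   8]))] [(np.int32(1695), array([285.6, 251. ]), array([249, 232,  76,  40]))]
red [(np.int32(271), array([256.6, 303.7]), array([239, 296,  35,  16]))] [(np.int32(400), array([312.3, 319.2]), array([293, 309,  38,  21])), (np.int32(138), array([299.8, 275.2]), array([292, 266,  16,  18]))]
orange [(np.int32(11), array([356.3, 225.7]), array([354, 223,   5,   6]))] [(np.int32(136), array([365.6, 282. ]), array([356, 277,  20,  12])), (np.int32(75), array([337.8, 226.7]), array([329, 225,  19,   5])), (np.int32(8), array([313.5, 325.1]), array([310, 324,   8,   3]))]
```

View pics/crop5.png

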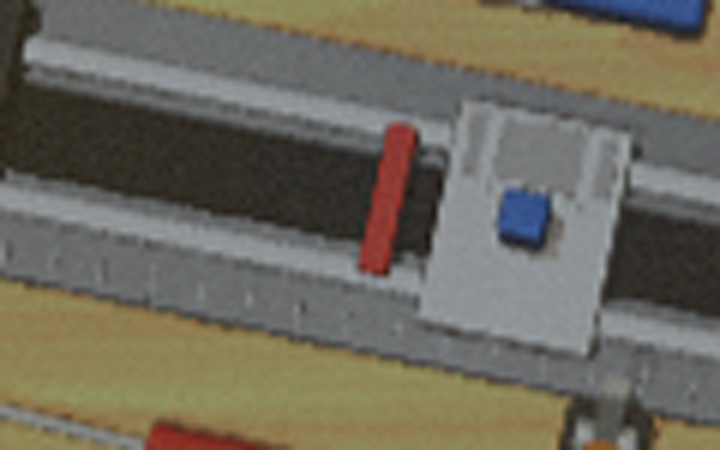

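```bash
python3 - <<'E'
from h import *
T=lambda x,y:(x/6+215-.4,y/6+225-.4)
ty=lambda p,z:(plane("top",T(*p),z)-O)@ey
m=ty((388,199),48); 
e=(ty((463,102),46)+ty((421,308),46))/2; r=(ty((633,137),46)+ty((592,354),46))/2
post=plane("top",(301.8,260.5),100)
print("marker c",m,"face",m-6,"lead edge",e,"rear",r,"len",e-r,"gap",m-6-e, "post y",(post-O)@ey, "gap via post", m-6-(post-O)@ey-35)
E
```

```text
marker c 33.31154224644282 face 27.31154224644282 lead edge 12.123020787651338 rear -56.924606097649516 len 69.04762688530086 gap 15.188521458791481 post y -21.90842160558712 gap via post 14.219963852029935
```

The gap measures 14–15 mm and the latch is open. The hand is clear, so I'm handing in.

```bash
python3 -c "
from rig import finish_job; print(finish_job())"
```

```text
the job is handed in; nothing more can be done
None
```

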